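# Lay a mortised post down in the cam-clamp jig and clamp it

## Robot

A 6-joint arm with a two-finger parallel gripper is mounted at the origin on the work surface. World frame = base frame: x ahead of the robot, y to its left, z up, the work surface at z = 0. Lengths are in m, angles in rad, forces in N, time in s.
With the tool pointing down it reaches from about 0.325 to 0.9 m from the base axis. Payload 3.5 kg.
Tool frame: the origin (TCP) lies on the front face of the gripper's body, between the roots of the fingers; the fingertips stand 73 mm ahead of it and the grasp point (between the pads) lies 54 mm ahead of it (robot.hold_point_z is the distance from the TCP to the grasp point, in m); z points along the fingers, y is the direction in which the jaws open and shut (so a half turn about z gives the same grasp; the last joint's range is limited). The gripper opens to 85 mm and grips with 20 to 120 N. Pads are 22 mm wide; open, the fingers measure 114 mm over their backs; the gripper's body (76 mm by 85 mm) begins 54 mm behind the grasp point. The pads swing forward as they close: fully open they stand 13 mm farther back than shut.
Start: joints at [-1.286, 0.276, -0.026, 1.268, 0, 1.467], TCP at [0.236, -0.579, 0.304] pointing down, gripper open.
Joint ranges: [-3.12, 3.12], [-0.85, 1.88], [-1.08, 1.24], [-1.95, 2.15], [-1.57, 1.53], [-3.14, 3.14]. Speed limits (rad/s): [2.57, 2.57, 3.14, 3.14, 3.14, 3.14].

## Interface

Orientations are given as a 3x3 rotation matrix whose columns are the frame's x, y, z axes.
In Python, from bench import robot, grab_frame, sign_off gives the robot as it stands.
- The arm moves only by the tool servo_tool, never from a script. Its argument "steps" is a list of rows, each a list of 7 numbers: the finger opening in cm, from 0 to 8.54, then the shift along the tool's x, y, z in cm, then the turn, a rotation vector about the tool's x, y, z in degrees. A call has 1 to 20 rows; each row shifts and turns the commanded pose from where the row before left it, along the tool's axes as they then stand; what a row does not reach is not made up. A row lasts 1/10 s, in which the tool goes at most 50 mm and 8.59 degrees, less where a joint would pass 70% of its speed; a pose out of reach is approached as far as the arm can. A call is refused whole if a number of a shift passes 5 or a number of a turn 8.59, either way. A call with a gripper value outside its range is refused whole. The fingers move at their own pace and stop on an object; the grip force is fixed at half the most. Time passes only in rows, so rows that do not move let the fingers close. It gives the time, the measured TCP pose, the force and the opening at its end, in the units of the state.
- robot.read_state(): the state, without advancing time (a new reading comes with each control period).
- grab_frame(name): name is "scene" or "top" or "wrist"; returns a dict with "frame" (420x560x3 uint8, red, green, blue), "z_map" (420x560 float32, m along the optical axis (not along the pixel's ray), 0 where there is no reading), "K" (3x3 intrinsics, pixels), "dist_coeffs" ([k1, k2, p1, p2, k3] as OpenCV has them; the pictures are not rectified), "R" (3x3) and "t" (3): a world point X has camera coordinates R X + t. Camera axes: x right, y down, z forward; pixel columns grow to the right and rows downward; lengths in m; the calibration is good to about 2 mm. A picture is of the moment at which its call begins.
- sign_off(): hands the job in, once; it reports no verdict.
The state is a dict: "time_s": time; "joint_pos": joint angles; "qd": joint speeds; "tau": joint torques, N m; "position": TCP position; "tcp_rot": TCP orientation; "contact_force": force on the tool from outside, world axes, zero at the start; "wrist_torque": the same for the moment, N m; "width": opening from 0.0 (shut) to 1.0 (fully open).
Only numpy, scipy, OpenCV 4.12 (cv2) and the standard library are available. Lean on these libraries where they do the work, as an engineer would, in place of code of your own. Each camera call takes 0.05 s, during which the arm holds its last target. There are 200 camera calls.

## Task

The short square post is standing on end on the clamping jig. Push it over near its top so that it lies along the fence with its mortise facing up, slide it fully home, flat along the fence and right up against the end stop, then swing the cam lever clockwise until the cam bites and holds the post firmly. Use no more than a light hand's force so that the cam does not bruise the wood, leave the other things on the bench where they are, and let go.

Things in the scene. Friction and masses are not known exactly. Their poses are not given: they have to be found in the camera images.
- post: Softwood post offcut 100 x 100 mm, 170 mm long, about 0.7 kg, too thick to grasp, standing on end. Origin: centre of its foot end. z: along its length (up at the start). x: out of the face with the mortise (blind pocket 60 x 30 mm, centre 75 mm above the foot). That face starts looking away from the end stop, within some 10 degrees: pushed on it towards the stop, the post tips the right way.
- post_centre (a point): Middle of the post's block: 85 mm from the foot end, 50 mm inside each side face. Push at 140 to 155 mm above the foot, above the mortise: pushed below some 110 mm it may slide instead of tip. It passes its balance at about 30 degrees and then falls over by itself. Fence and stop are hard: arrive slowly, under 20 mm/s, and stop pushing at 10 to 15 N; over 50 N is a blow.
- jig: Clamping jig, fixed: plywood board (15 mm thick) with a straight fence and an end stop, both 45 mm high. Origin: on the board's top, in the corner of fence and stop; z up. Fence face: plane x = 0, from y = -280 to 40 mm, work at x > 0. Stop face: plane y = 0, x = 6 to 120 mm, work at y < 0. Post home: its middle at x 50, y -85, z 50 mm. The post starts near x 100, y -350 and is tipped towards +y.
- cam_pivot (a point): On the upright pivot axis of the cam clamp, 36 mm above the board's top, some 34 mm beyond the side of a post that lies home. Its 20 mm high base block was bolted on a few mm nearer to or farther from the fence each time, so the lever angle at which the cam bites must be felt; it is about 55 to 105 degrees from fully open, and the lever starts within 15 degrees of that.
- lever_end (a point): On the middle line of the cam's lever, 120 mm from the pivot axis, 10 mm short of its end, at half height (36 mm above the board). The lever is a straight level wooden bar 22 mm wide, 24 mm high, clear of the disc from 45 mm out. Opened, it points away from the fence and past the stop; it closes clockwise seen from above, pushed on its side that faces the stop's end.
- cam: The cam: wooden eccentric disc (64 mm across, 31 mm high) with the lever; origin on the pivot axis. Open, it clears a post that lies home by 5 to 15 mm. Turned clockwise it presses the post to the fence. It turns at some 1 N until it meets the post, then the force climbs: 6 to 12 N square to the lever, 100 mm out, holds firmly; over 25 N bruises the wood. It locks itself and stays as left.
There are look-alikes about, which are no part of the job. Leave any turquoise look-alike of the post alone.

How it is judged:
On the way, in this order (a step that is already met when the one before it is completed fails the run):
1. the post has been tipped over and lies on the jig's board, mortise up (angle between post's own x axis and vertical below 0.06 rad and z of post_centre in the frame of jig below 0.055 m and linear speed of post below 0.05 m/s), for 0.2 s.
2. the post lies home: along the fence within 5 mm and up to the stop within 3 mm, the cam not yet biting (angle between post's own x axis and vertical below 0.06 rad and x of post_centre in the frame of jig below 0.055 m and y of post_centre in the frame of jig above -0.088 m and angle between the z axis of post and the y axis of jig, either way round below 0.05 rad and contact force between cam and post below 3 N), for 0.2 s.
At the end, for the whole second after the job is handed in: The post lies at rest with its mortise up, flat on the fence (within 2 mm and 1.7 degrees) and against the end stop (within 3 mm), and the cam presses on it with more than 10 N and stays so with the lever let go (angle between post's own x axis and vertical below 0.05 rad and x of post_centre in the frame of jig between 0.046 and 0.052 m and y of post_centre in the frame of jig between -0.088 and -0.081 m and angle between the z axis of post and the y axis of jig, either way round below 0.03 rad and contact force between cam and post above 10 N and linear speed of post below 0.01 m/s); the robot touches nothing.
It fails at once if the robot pushes the post with more than 50 N (contact force between the arm and post above 50 N).
It fails at once if the fingers push the post with more than 50 N (contact force between the fingers and post above 50 N).
It fails at once if the cam bruises the post (over 150 N) (contact force between cam and post above 150 N).
It fails at once if a bystander is pushed more than 30 mm (distance of any of chisel, pencil, mallet, square, offcut, glue, fclamp from where it was at the start of the episode above 0.03 m).
It also fails if it takes over 72 s, if anything falls off the work surface, if the arm or the gripper's body presses on something with over 40 N, if the wrist force passes 120 N, or if a joint passes its speed limit or range.

## Working session

There is one attempt and no reset: what is moved stays moved. The work goes in short steps, Python scripts to look and compute and a tool call to move; the robot and the scene stay as the last step left them, time stands still between calls to the robot, and variables do not carry over. Pictures are saved under pics/ and viewed, about 8 in all and at most 12, crops included, and the job is handed in when it is done.

Besides the shell and the picture viewer there is one more tool, called after "Request:" by a JSON object that holds its "fn" and its "kwargs". servo_tool: Moves the arm, as the interface text tells. Its arguments: {"type":"object","properties":{"steps":{"type":"array"}},"required":["steps"]}

```bash
mkdir -p pics; ls
python3 - <<'E'
from bench import robot, grab_frame
import cv2, numpy as np
s=robot.read_state(); print({k:np.round(v,3).tolist() for k,v in s.items()})
for n in("scene","top"):
    f=grab_frame(n); np.savez(f"pics/{n}0.npz",**f); cv2.imwrite(f"pics/{n}0.png",f["frame"][...,::-1]); print(n,f["K"],f["dist_coeffs"],f["R"],f["t"])
E
```

```text
pics
{'time_s': 0.0, 'joint_pos': [-1.286, 0.277, -0.028, 1.268, -0.0, 1.467], 'qd': [-0.001, 0.0, 0.001, -0.002, -0.001, -0.001], 'tau': [-0.001, -44.55, 29.521, 0.016, -0.0, -0.0], 'position': [0.236, -0.578, 0.303], 'tcp_rot': [[0.926, 0.378, -0.001], [0.378, -0.926, 0.002], [0.0, -0.002, -1.0]], 'contact_force': [-0.173, -0.313, 0.051], 'wrist_torque': [0.026, -0.073, 0.048], 'width': 1.002}
scene [[507.8871922    0.         274.37892794]
 [  0.         507.8871922  222.14514593]
 [  0.           0.           1.        ]] [0.0661485 0.        0.        0.        0.       ] [[-0.12579559  0.99199941  0.01061296]
 [ 0.79375974  0.10706238 -0.5987346 ]
 [-0.59508062 -0.06689403 -0.80087717]] [ 0.0692231  -0.36525911  1.781752  ]
top [[451.96731943   0.         279.92762285]
 [  0.         451.96731943 200.41105841]
 [  0.           0.           1.        ]] [0.04012137 0.         0.         0.         0.        ] [[-0.030431   -0.99946424  0.01204908]
 [-0.99819573  0.0297637  -0.05214801]
 [ 0.05176144 -0.01361425 -0.99856668]] [0.01174007 0.52572432 1.24333173]
```

View pics/scene0.png

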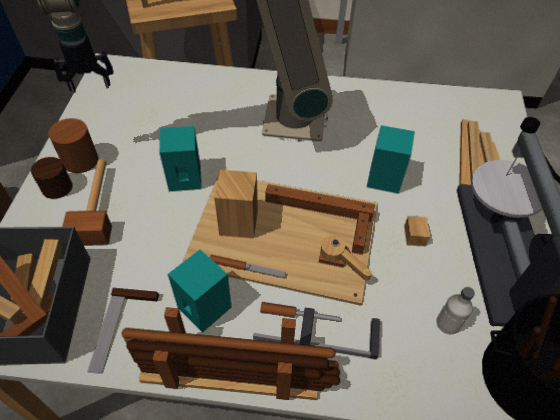

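View pics/top0.png

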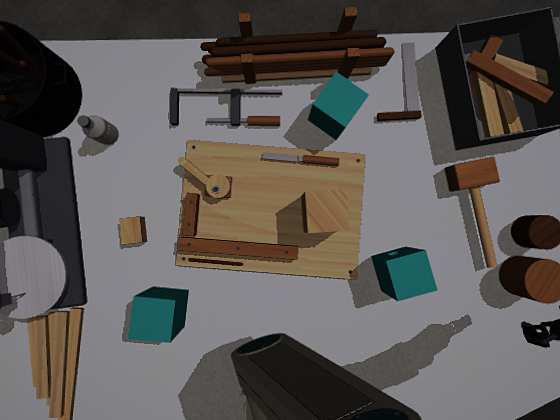

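```bash
cat > h.py <<'E'
import cv2, numpy as np
def cloud(f):
    """world xyz per pixel"""
    h,w=f["z_map"].shape
    v,u=np.mgrid[:h,:w]
    p=cv2.undistortPoints(np.stack([u,v],-1).reshape(-1,1,2).astype(float),f["K"],f["dist_coeffs"]).reshape(h,w,2)
    z=f["z_map"][...,None].astype(float)
    c=np.concatenate([p*z,z],-1)
    X=(c-f["t"])@f["R"]; X[f["z_map"]<=0]=np.nan
    return X
def ray(f,uv,zp):
    p=cv2.undistortPoints(np.array(uv,float).reshape(-1,1,2),f["K"],f["dist_coeffs"]).reshape(-1,2)
    d=np.c_[p,np.ones(len(p))]@f["R"]; o=-f["R"].T@f["t"]
    return o+d*((zp-o[2])/d[:,2])[:,None]
E
python3 - <<'E'
import numpy as np,cv2
from h import *
f=dict(np.load("pics/top0.npz")); X=cloud(f)
hsv=cv2.cvtColor(f["frame"],cv2.COLOR_RGB2HSV)
def box(n,m,win):
    u0,v0,u1,v1=win; k=np.zeros(m.shape,bool);k[v0:v1,u0:u1]=True
    P=X[m&k]; r=cv2.minAreaRect(P[:,:2].astype(np.float32)*1000)
    print(n,len(P),"z med",np.nanmedian(P[:,2]).round(4),"rect",np.round(r[0],1),np.round(r[1],1),round(r[2],1)); print(np.round(cv2.boxPoints(r)).tolist())
    return P
Z=X[...,2]
print("board z",np.nanmedian(Z[175:195,240:290]),"table",np.nanmedian(Z[300:330,200:220]))
box("post",(Z>.17)&(Z<.2),(260,150,365,260))
print(hsv[248,230],hsv[212,190],hsv[175,195],hsv[230,270])
fz=(Z>.053)&(Z<.068)
box("fence",fz,(170,236,300,265))
box("stop",fz,(170,190,202,236))
box("lever+cam",(Z>.054)&(Z<.075),(172,150,235,202))
box("lever",(Z>.054)&(Z<.075),(172,150,203,187))
box("base",(Z>.028)&(Z<.045),(172,150,240,202))
# board
box("board",(Z>.008)&(Z<.022),(170,130,372,285))
for n,w in(("tq1",(370,240,445,305)),("tq2",(300,60,375,145)),("tq3",(120,280,195,350))):
    box(n,(Z>.1)&(hsv[...,0]>80)&(hsv[...,0]<100)&(hsv[...,1]>120),w)
E
```

```text
board z 0.014888321699757418 table -0.00012448859975625556
post 1747 z med 0.1846 rect [ 489.3 -113.1] [100.2 102.3] 2.2
[[437.0, -64.0], [441.0, -166.0], [541.0, -162.0], [537.0, -60.0]]
[ 11 165  94] [ 11 168  88] [ 15 130 139] [ 18 102 137]
fence 1588 z med 0.0597 rect [400.1 113.6] [318.7  35.3] 83.7
[[365.0, -43.0], [400.0, -47.0], [435.0, 270.0], [400.0, 274.0]]
stop 487 z med 0.0597 rect [494.8 238.7] [ 30.1 113.6] 83.9
[[437.0, 230.0], [550.0, 218.0], [553.0, 248.0], [440.0, 260.0]]
lever+cam 842 z med 0.0651 rect [593.2 196.7] [122.  125.7] 7.1
[[525.0, 252.0], [540.0, 127.0], [661.0, 142.0], [646.0, 267.0]]
lever 250 z med 0.0633 rect [614.3 230.2] [90.2 21.6] 48.5
[[576.0, 204.0], [593.0, 189.0], [652.0, 257.0], [636.0, 271.0]]
base 93 z med 0.0347 rect [562.7 174.3] [86.2 72.8] 85.4
[[523.0, 134.0], [596.0, 128.0], [602.0, 214.0], [530.0, 220.0]]
board 17068 z med 0.0148 rect [533.2  40.4] [549.2 407.5] 84.0
[[302.0, -211.0], [707.0, -254.0], [765.0, 292.0], [359.0, 335.0]]
tq1 2071 z med 0.1689 rect [ 328.4 -312.8] [100.6 100.9] 13.2
[[268.0, -275.0], [291.0, -373.0], [389.0, -350.0], [366.0, -252.0]]
tq2 1866 z med 0.1693 rect [ 763.1 -157.9] [ 98.3 104.6] 52.5
[[692.0, -165.0], [775.0, -229.0], [834.0, -151.0], [751.0, -87.0]]
tq3 2230 z med 0.1693 rect [245.1 311.8] [101.5 102.1] 82.3
[[188.0, 268.0], [289.0, 255.0], [303.0, 355.0], [201.0, 369.0]]
```

Run:
```python
import cv2
a=cv2.imread("pics/top0.png")[135:285,165:375];b=cv2.imread("pics/scene0.png")[150:310,180:390]
a=cv2.resize(a,(640,457),interpolation=cv2.INTER_CUBIC);cv2.imwrite("pics/c0.png",a)
```

```text
(no output)
```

View pics/c0.png

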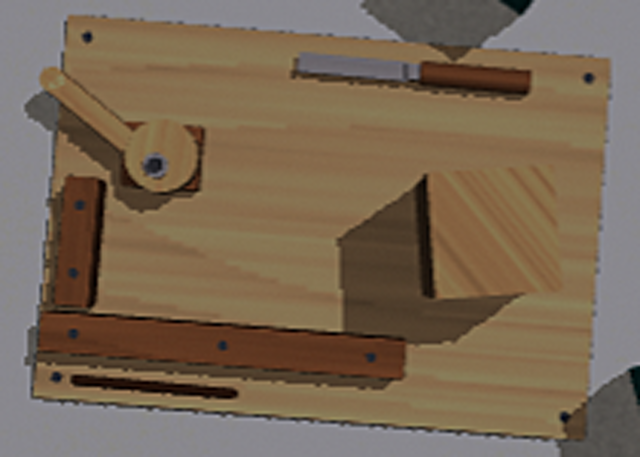

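Request:
{"fn": "servo_tool", "kwargs": {"steps": [[4,0,0,0,0,0,-8.5],[4,0,0,0,0,0,-8.5],[4,0,0,0,0,0,-8.5],[4,0,0,0,0,0,-8.5],[4,0,0,0,0,0,-8.5],[4,0,0,0,0,0,-8.5],[4,0,0,0,0,0,-8.5],[4,0,0,0,0,0,-8.5],[4,0,0,0,0,0,-2],[4,3.4,2.5,0,0,0,0],[4,3.4,2.5,0,0,0,0],[4,3.4,2.5,0,0,0,0],[4,3.4,2.5,0,0,0,0],[4,3.4,2.5,0,0,0,0],[4,3.4,2.5,0,0,0,0],[4,3.4,2.5,0,0,0,0],[4,3.4,2.5,0,0,0,0],[4,3.4,2.4,0,0,0,0],[4,3.4,2.4,0,0,0,0],[4,2.9,2,0,0,0,0]]}}

```text
time_s: 2.1
position: [0.4904, -0.1974, 0.3035]
tcp_rot: [[-0.04, 0.999, -0.001], [0.999, 0.04, 0.001], [0.001, -0.0, -1.0]]
contact_force: [0.4, -1.1, -0.1]
width: 0.475
```

Request:
{"fn": "servo_tool", "kwargs": {"steps": [[4,0,0,2,0,0,0],[4,0,0,2,0,0,0],[4,0,0,2,0,0,0],[4,0,0,1,0,0,0],[4,0,0,0,0,0,0],[4,0.4,0,0,0,0,0],[4,0.4,0,0,0,0,0],[4,0.3,0,0,0,0,0],[4,0.2,0,0,0,0,0],[4,0.2,0,0,0,0,0],[4,0.2,0,0,0,0,0],[4,0.2,0,0,0,0,0],[4,0.2,0,0,0,0,0],[4,0.2,0,0,0,0,0]]}}

```text
time_s: 3.5
position: [0.4889, -0.1764, 0.2339]
tcp_rot: [[-0.039, 0.999, -0.0], [0.999, 0.039, 0.0], [0.0, -0.0, -1.0]]
contact_force: [-0.1, 0.9, -0.1]
width: 0.468
```

Run:
```python
from bench import grab_frame
import cv2
f=grab_frame("scene");cv2.imwrite("pics/s1.png",cv2.resize(f["frame"][120:320,150:400,::-1],None,fx=2.6,fy=2.6))
```

```text
(no output)
```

View pics/s1.png

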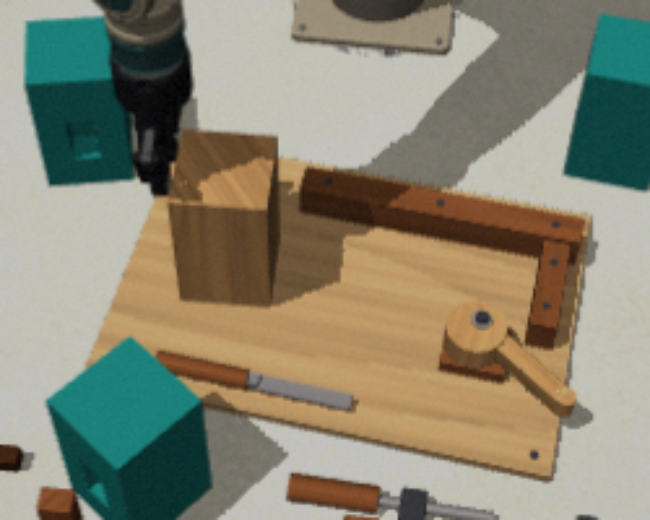

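Request:
{"fn": "servo_tool", "kwargs": {"steps": [[4,0.2,0,0,0,0,0],[4,0.3,0,-0.15,0,0,0],[4,0.3,0,-0.2,0,0,0],[4,0.3,0,-0.2,0,0,0],[4,0.3,0,-0.15,0,0,0],[4,0.3,0,-0.15,0,0,0]]}}

```text
time_s: 4.15
position: [0.4886, -0.1595, 0.243]
tcp_rot: [[-0.039, 0.999, 0.001], [0.999, 0.039, -0.001], [-0.001, 0.001, -1.0]]
contact_force: [-0.3, -3.4, 3.6]
width: 0.468
```

Request:
{"fn": "servo_tool", "kwargs": {"steps": [[4,0.4,0,-0.2,0,0,0],[4,0.4,0,-0.15,0,0,0],[4,0.4,0,-0.15,0,0,0],[4,0.4,0,-0.15,0,0,0],[4,0.4,0,-0.12,0,0,0],[4,0.4,0,-0.12,0,0,0],[4,0.4,0,-0.1,0,0,0],[4,0.4,0,-0.1,0,0,0],[4,0.4,0,-0.08,0,0,0],[4,0.4,0,-0.08,0,0,0],[4,0.4,0,-0.06,0,0,0],[4,0.4,0,-0.06,0,0,0],[4,0.4,0,-0.05,0,0,0]]}}

```text
time_s: 5.45
position: [0.486, -0.107, 0.2564]
tcp_rot: [[-0.039, 0.999, -0.001], [0.999, 0.039, 0.001], [0.001, -0.001, -1.0]]
contact_force: [0.1, -0.8, 1.4]
width: 0.468
```

Request:
{"fn": "servo_tool", "kwargs": {"steps": [[4,0.4,0,-0.05,0,0,0],[4,0.4,0,-0.05,0,0,0],[4,0.4,0,-0.03,0,0,0],[4,0.4,0,0,0,0,0],[4,0.4,0,0,0,0,0],[4,0.4,0,0,0,0,0],[4,0.4,0,0,0,0,0],[4,0.4,0,0,0,0,0],[4,0.4,0,0,0,0,0],[4,0,0,-1,0,0,0],[4,0,0,-2,0,0,0],[4,0,0,-2,0,0,0],[4,0,0,-2,0,0,0]]}}

```text
time_s: 6.75
position: [0.485, -0.0716, 0.3294]
tcp_rot: [[-0.039, 0.999, 0.001], [0.999, 0.039, -0.0], [-0.0, 0.001, -1.0]]
contact_force: [-0.5, -0.0, -0.2]
width: 0.472
```

```bash
cat > post.py <<'E'
from bench import grab_frame,robot
import sys
from h import *
O=np.array([431,230.3]); a=np.radians(83.8); Y=np.array([np.cos(a),np.sin(a)]); Xj=np.array([Y[1],-Y[0]])
f=grab_frame("top");P=cloud(f)
cv2.imwrite(f"pics/{sys.argv[1]}.png",cv2.resize(f["frame"][100:300,150:400,::-1],None,fx=2.6,fy=2.6))
s=robot.read_state();print(s["time_s"],s["position"],s["contact_force"])
z0,z1=(.105,.13)
m=(P[...,2]>z0)&(P[...,2]<z1)&(P[...,0]>.40)&(P[...,0]<.60)&(P[...,1]>-.3)&(P[...,1]<.26)
n,l,st,_=cv2.connectedComponentsWithStats(m.astype(np.uint8)); k=1+st[1:,4].argmax()
q=P[l==k]; r=cv2.minAreaRect(q[:,:2].astype(np.float32)*1000); b=cv2.boxPoints(r)
print(len(q),np.median(q[:,2]),np.round(r[0]),np.round(r[1],1),r[2])
print("jig centre",np.round([(np.array(r[0])-O)@Xj,(np.array(r[0])-O)@Y],1)); print("corners jig",np.round(np.c_[(b-O)@Xj,(b-O)@Y],1).tolist())
E
python3 post.py t2
```

```text
6.8 [ 0.48664583 -0.07213013  0.33322724] [ 1.14841557 -1.86084785  2.11626212]
2134 0.11470474311320039 [484.  26.] [100.  169.7] 2.0589442253112793
jig centre [  74.9 -197.5]
corners jig [[13.3, -120.7], [37.7, -288.6], [136.6, -274.3], [112.2, -106.3]]
```

View pics/t2.png

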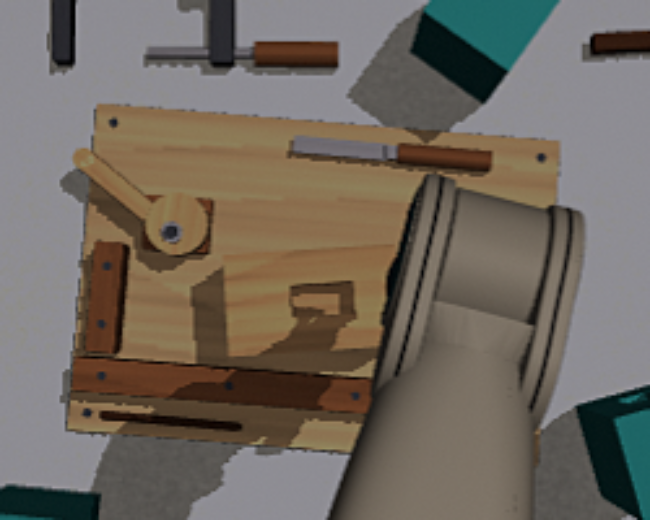

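Request:
{"fn": "servo_tool", "kwargs": {"steps": [[7,0,0,0,0,0,-8.5],[7,0,0,0,0,0,-8.5],[7,0,0,0,0,0,-8.5],[7,0,0,0,0,0,-8.5],[7,0,0,0,0,0,-8.5],[7,0,0,0,0,0,-8.5],[7,0,0,0,0,0,-8.5],[7,0,0,0,0,0,-8.5],[7,0,0,0,0,0,-8.5],[7,0,0,0,0,0,-5.1],[7,-1.9,2.4,0,0,0,0],[7,-1.9,2.4,0,0,0,0],[7,-1.9,2.5,0,0,0,0],[7,-1.9,2.5,0,0,0,0],[7,0,0,3,0,0,0],[7,0,0,3,0,0,0],[7,0,0,3,0,0,0],[7,0,0,3,0,0,0],[7,0,0,3,0,0,0],[7,0,0,0,0,0,0]]}}

```text
time_s: 8.8
position: [0.5677, 0.0179, 0.1738]
tcp_rot: [[-0.994, 0.108, -0.009], [0.108, 0.994, 0.001], [0.009, -0.0, -1.0]]
contact_force: [-0.4, 0.0, -1.2]
width: 0.823
```

Request:
{"fn": "servo_tool", "kwargs": {"steps": [[7,0,0,1.2,0,0,0],[7,0,0,1,0,0,0],[7,0,0,1,0,0,0],[7,0,0,0,0,0,0],[7,0.3,0,0,0,0,0],[7,0.3,0,0,0,0,0],[7,0.2,0,0,0,0,0],[7,0.15,0,0,0,0,0],[7,0.15,0,0,0,0,0],[7,0.15,0,0,0,0,0],[7,0.15,0,0,0,0,0],[7,0.15,0,0,0,0,0],[7,0.15,0,0,0,0,0],[7,0.15,0,0,0,0,0],[7,0.15,0,0,0,0,0]]}}

```text
time_s: 10.3
position: [0.551, 0.0198, 0.1459]
tcp_rot: [[-0.994, 0.108, -0.0], [0.108, 0.994, 0.0], [0.0, -0.0, -1.0]]
contact_force: [-0.1, 0.0, -0.9]
width: 0.821
```

Request:
{"fn": "servo_tool", "kwargs": {"steps": [[7,0.15,0,0,0,0,0],[7,0.15,0,0,0,0,0],[7,0.15,0,0,0,0,0],[7,0.15,0,0,0,0,0],[7,0.15,0,0,0,0,0],[7,0.15,0,0,0,0,0],[7,0.15,0,0,0,0,0],[7,0.15,0,0,0,0,0]]}}

```text
time_s: 11.1
position: [0.5394, 0.021, 0.1461]
tcp_rot: [[-0.994, 0.108, 0.001], [0.108, 0.994, -0.0], [-0.001, -0.0, -1.0]]
contact_force: [3.4, -0.8, -0.7]
width: 0.821
```

Request:
{"fn": "servo_tool", "kwargs": {"steps": [[7,0.15,0,0,0,0,0],[7,0.15,0,0,0,0,0],[7,0.15,0,0,0,0,0],[7,0.15,0,0,0,0,0],[7,0.15,0,0,0,0,0],[7,0.15,0,0,0,0,0],[7,0.15,0,0,0,0,0],[7,0.1,0,0,0,0,0]]}}

```text
time_s: 11.9
position: [0.5278, 0.0223, 0.1461]
tcp_rot: [[-0.994, 0.108, 0.0], [0.108, 0.994, -0.0], [-0.0, -0.0, -1.0]]
contact_force: [3.6, -2.1, 1.1]
width: 0.819
```

Request:
{"fn": "servo_tool", "kwargs": {"steps": [[7,0.1,0,0,0,0,0],[7,0.1,0,0,0,0,0],[7,0.1,0,0,0,0,0],[7,0.1,0,0,0,0,0],[7,0.1,0,0,0,0,0],[7,0.1,0,0,0,0,0]]}}

```text
time_s: 12.5
position: [0.522, 0.0226, 0.146]
tcp_rot: [[-0.994, 0.108, 0.0], [0.108, 0.994, -0.001], [-0.001, -0.001, -1.0]]
contact_force: [3.4, -3.7, 1.2]
width: 0.823
```

Request:
{"fn": "servo_tool", "kwargs": {"steps": [[7,0.1,0,0,0,0,0],[7,0.1,0,0,0,0,0]]}}

```text
time_s: 12.7
position: [0.52, 0.0228, 0.146]
tcp_rot: [[-0.994, 0.108, 0.0], [0.108, 0.994, -0.001], [-0.001, -0.001, -1.0]]
contact_force: [3.8, -3.9, 0.9]
width: 0.816
```

Request:
{"fn": "servo_tool", "kwargs": {"steps": [[7,0.1,0,0,0,0,0],[7,0.1,0,0,0,0,0]]}}

```text
time_s: 12.9
position: [0.5186, 0.0228, 0.1461]
tcp_rot: [[-0.994, 0.108, 0.002], [0.108, 0.994, -0.002], [-0.002, -0.001, -1.0]]
contact_force: [7.0, -4.4, 0.0]
width: 0.819
```

```bash
python3 post.py t3
```

```text
12.95 [0.51858124 0.02282718 0.14614729] [ 5.93309824 -4.011116   -0.27970787]
329 0.11443166898257862 [451. -38.] [24.4 99.7] 84.2818603515625
jig centre [  49.  -264.8]
corners jig [[-0.8, -277.4], [98.9, -276.5], [98.7, -252.2], [-1.0, -253.0]]
```

Request:
{"fn": "servo_tool", "kwargs": {"steps": [[7,-1,0,0,0,0,0],[7,-2,0,0,0,0,0],[7,0,0,-4,0,0,0],[7,0,0,-4,0,0,0],[5,0,0,0,0,0,8.5],[5,0,0,0,0,0,8.5],[5,0,0,0,0,0,8.5],[5,0,0,0,0,0,8.5],[5,0,0,0,0,0,8.5],[5,0,0,0,0,0,8.5],[5,0,0,0,0,0,8.5],[5,0,0,0,0,0,8.5],[5,0,0,0,0,0,8.5],[5,0,0,0,0,0,8.5],[5,0,0,0,0,0,5],[5,-3.5,-3,0,0,0,0],[5,-3.5,-3,0,0,0,0],[5,-3.6,-2.9,0,0,0,0],[5,0,0,0,0,0,0],[5,0,0,0,0,0,0]]}}

```text
time_s: 14.95
position: [0.446, -0.0754, 0.225]
tcp_rot: [[0.11, 0.994, -0.003], [0.994, -0.11, 0.003], [0.002, -0.003, -1.0]]
contact_force: [0.5, -0.3, 0.1]
width: 0.584
```

```bash
python3 post.py t4
```

```text
15.0 [ 0.44709582 -0.07516671  0.22532363] [0.99895492 0.41054625 0.1310919 ]
2282 0.11471231396667916 [459.  34.] [169.7  99.9] 83.7054443359375
jig centre [  49.2 -191.9]
corners jig [[-0.9, -276.7], [99.0, -276.8], [99.3, -107.1], [-0.6, -107.0]]
```

Request:
{"fn": "servo_tool", "kwargs": {"steps": [[5,0,0,3,0,0,0],[5,0,0,3,0,0,0],[5,0,0,1.9,0,0,0],[5,0,0,0,0,0,0],[5,0.3,0,0,0,0,0],[5,0.3,0,0,0,0,0],[5,0.3,0,0,0,0,0],[5,0.2,0,0,0,0,0],[5,0.2,0,0,0,0,0],[5,0.2,0,0,0,0,0],[5,0.2,0,0,0,0,0],[5,0.2,0,0,0,0,0],[5,0.2,0,0,0,0,0]]}}

```text
time_s: 16.3
position: [0.4508, -0.0561, 0.1478]
tcp_rot: [[0.109, 0.994, 0.001], [0.994, -0.109, -0.004], [-0.004, 0.002, -1.0]]
contact_force: [-1.1, -5.8, 2.0]
width: 0.586
```

Request:
{"fn": "servo_tool", "kwargs": {"steps": [[5,0.3,0,0,0,0,0],[5,0.3,0,0,0,0,0],[5,0.3,0,0,0,0,0],[5,0.3,0,0,0,0,0],[5,0.3,0,0,0,0,0],[5,0.3,0,0,0,0,0],[5,0.3,0,0,0,0,0],[5,0.3,0,0,0,0,0],[5,0.3,0,0,0,0,0],[5,0.3,0,0,0,0,0]]}}

```text
time_s: 17.3
position: [0.454, -0.0262, 0.1478]
tcp_rot: [[0.109, 0.994, 0.002], [0.994, -0.109, -0.004], [-0.004, 0.002, -1.0]]
contact_force: [-0.6, -5.7, 2.9]
width: 0.587
```

Request:
{"fn": "servo_tool", "kwargs": {"steps": [[5,0.3,0,0,0,0,0],[5,0.3,0,0,0,0,0],[5,0.3,0,0,0,0,0],[5,0.3,0,0,0,0,0],[5,0.3,0,0,0,0,0],[5,0.3,0,0,0,0,0],[5,0.3,0,0,0,0,0],[5,0.3,0,0,0,0,0],[5,0.3,0,0,0,0,0],[5,0.3,0,0,0,0,0]]}}

```text
time_s: 18.3
position: [0.4572, 0.0037, 0.1478]
tcp_rot: [[0.109, 0.994, 0.001], [0.994, -0.109, -0.004], [-0.004, 0.002, -1.0]]
contact_force: [-0.9, -5.6, 3.1]
width: 0.588
```

```bash
python3 post.py t5
```

```text
18.35 [0.45721587 0.0040644  0.14779768] [-0.00899853 -5.67285299  2.40321462]
1573 0.11491485110506336 [470. 126.] [120.3  99.8] 83.58563995361328
jig centre [ 49.6 -99.4]
corners jig [[-0.5, -159.4], [99.2, -159.8], [99.7, -39.5], [-0.1, -39.1]]
```

View pics/t5.png

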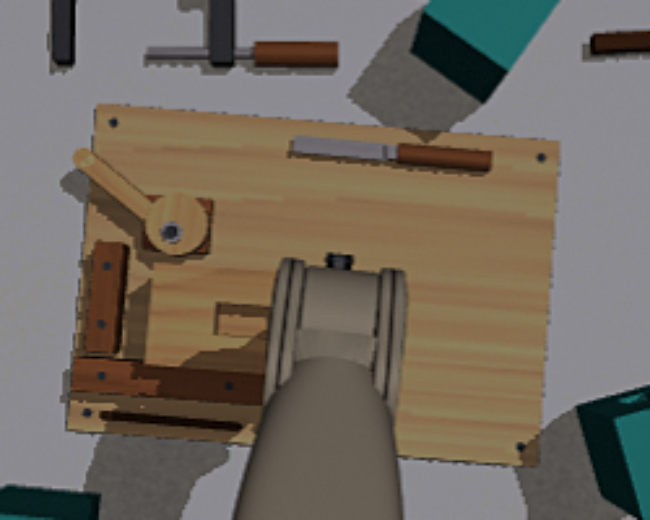

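Request:
{"fn": "servo_tool", "kwargs": {"steps": [[5,0.3,0,0,0,0,0],[5,0.3,0,0,0,0,0],[5,0.3,0,0,0,0,0],[5,0.3,0,0,0,0,0],[5,0.3,0,0,0,0,0],[5,0.3,0,0,0,0,0],[5,0.3,0,0,0,0,0],[5,0.2,0,0,0,0,0],[5,0.2,0,0,0,0,0],[5,0.2,0,0,0,0,0]]}}

```text
time_s: 19.35
position: [0.46, 0.0305, 0.1478]
tcp_rot: [[0.109, 0.994, 0.001], [0.994, -0.109, -0.004], [-0.004, 0.002, -1.0]]
contact_force: [-1.6, -6.4, 3.5]
width: 0.587
```

Request:
{"fn": "servo_tool", "kwargs": {"steps": [[5,0.1,0,0,0,0,0],[5,0.1,0,0,0,0,0],[5,0.1,0,0,0,0,0],[5,0.1,0,0,0,0,0],[5,0.1,0,0,0,0,0],[5,0.1,0,0,0,0,0],[5,0.1,0,0,0,0,0],[5,0.1,0,0,0,0,0],[5,0.1,0,0,0,0,0]]}}

```text
time_s: 20.25
position: [0.461, 0.0394, 0.1478]
tcp_rot: [[0.109, 0.994, 0.001], [0.994, -0.109, -0.004], [-0.004, 0.002, -1.0]]
contact_force: [-1.1, -6.3, 4.8]
width: 0.584
```

Request:
{"fn": "servo_tool", "kwargs": {"steps": [[5,0.1,0,0,0,0,0],[5,0.1,0,0,0,0,0]]}}

```text
time_s: 20.45
position: [0.4612, 0.0414, 0.1478]
tcp_rot: [[0.109, 0.994, 0.001], [0.994, -0.109, -0.004], [-0.004, 0.002, -1.0]]
contact_force: [-0.4, -6.2, 5.0]
width: 0.588
```

Request:
{"fn": "servo_tool", "kwargs": {"steps": [[5,0.1,0,0,0,0,0],[5,0.1,0,0,0,0,0]]}}

```text
time_s: 20.65
position: [0.4614, 0.0434, 0.1478]
tcp_rot: [[0.109, 0.994, 0.001], [0.994, -0.109, -0.004], [-0.004, 0.002, -1.0]]
contact_force: [-1.5, -7.2, 4.0]
width: 0.59
```

Request:
{"fn": "servo_tool", "kwargs": {"steps": [[5,0.1,0,0,0,0,0]]}}

```text
time_s: 20.75
position: [0.4615, 0.0438, 0.1478]
tcp_rot: [[0.109, 0.994, 0.001], [0.994, -0.109, -0.006], [-0.006, 0.002, -1.0]]
contact_force: [-2.0, -10.6, 5.0]
width: 0.587
```

Request:
{"fn": "servo_tool", "kwargs": {"steps": [[5,0.03,0,0,0,0,0],[5,0,0,0,0,0,0]]}}

```text
time_s: 20.95
position: [0.4615, 0.0439, 0.1478]
tcp_rot: [[0.109, 0.994, 0.001], [0.994, -0.109, -0.007], [-0.006, 0.002, -1.0]]
contact_force: [-1.0, -9.5, 4.6]
width: 0.585
```

Request:
{"fn": "servo_tool", "kwargs": {"steps": [[5,-0.5,0,0,0,0,0],[5,-1.5,0,0,0,0,0],[5,-1.5,0,0,0,0,0],[0,0,0,-4,0,0,0],[0,0,0,-4,0,0,0],[0,0,0,-2,0,0,0],[0,0,0,0,0,0,0]]}}

```text
time_s: 21.65
position: [0.4593, 0.0112, 0.2504]
tcp_rot: [[0.108, 0.994, 0.007], [0.994, -0.108, 0.001], [0.001, 0.007, -1.0]]
contact_force: [0.2, 1.2, 0.2]
width: -0.004
```

```bash
python3 post.py t6
python3 - <<'E'
from h import *
from bench import grab_frame
f=grab_frame("top");X=cloud(f);Z=X[...,2]
O=np.array([431,230.3]); a=np.radians(83.8); Y=np.array([np.cos(a),np.sin(a)]); Xj=np.array([Y[1],-Y[0]])
m=(Z>.054)&(Z<.085)&(X[...,0]>.51)&(X[...,1]>.1); m[:,:172]=0;m[:150]=0;m[203:]=0;m[:,240:]=0
q=X[m][:,:2]*1000; J=np.c_[(q-O)@Xj,(q-O)@Y]
hi=(Z[m]>.0645);print("disc top",hi.sum(),np.median(Z[m][hi]));print("disc circle",cv2.minEnclosingCircle(J[hi].astype(np.float32)))
lv=J[~hi]; lv=lv[(lv[:,1]>-15)&(lv[:,0]>130)]
print("lever",cv2.minAreaRect(lv.astype(np.float32)),cv2.fitLine(lv.astype(np.float32),2,0,.01,.01).ravel())
hsv=cv2.cvtColor(f["frame"],cv2.COLOR_RGB2HSV)[175:200,205:230]
b=(hsv[...,1]<90)&(hsv[...,2]<140); v,u=np.nonzero(b); print("bolt px",len(u),u.mean()+205,v.mean()+175)
p=ray(f,[u.mean()+205,v.mean()+175],.067)[0,:2]*1000; print("bolt jig",(p-O)@Xj,(p-O)@Y)
E
```

```text
21.7 [0.45805483 0.01131221 0.24830406] [ 0.15000717 -0.59831418 -0.34520722]
1848 0.11477409372639556 [473. 156.] [139.8  99.9] 83.69868469238281
jig centre [ 49.7 -69.4]
corners jig [[-0.4, -139.2], [99.5, -139.4], [99.7, 0.4], [-0.1, 0.6]]
disc top 491 0.0671591712342939
disc circle ((164.3376007080078, -11.665695190429688), 77.47484588623047)
lever ((181.49203491210938, 18.70523452758789), (92.37252807617188, 21.62267303466797), 54.62562561035156) [  0.6026292   0.7980213 182.16768    20.531298 ]
bolt px 58 215.4655172413793 188.63793103448276
bolt jig 134.60348065494296 -48.98884279433899
```

View pics/t6.png

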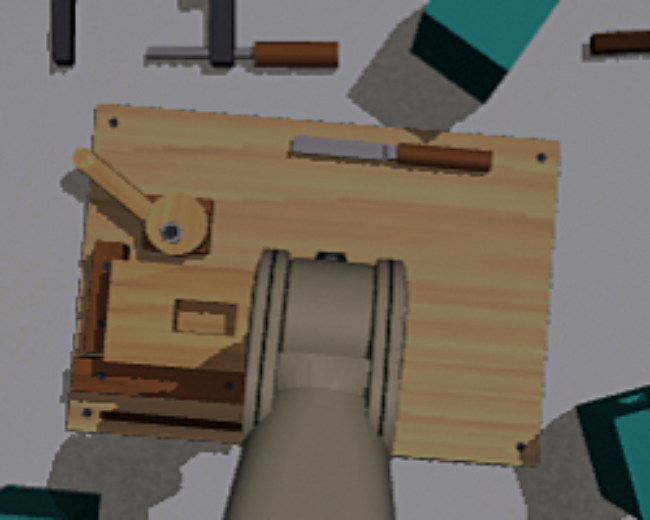

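Request:
{"fn": "servo_tool", "kwargs": {"steps": [[0,0,0,0,0,0,-8.5],[0,0,0,0,0,0,-8.5],[0,0,0,0,0,0,-8.5],[0,0,0,0,0,0,-8.5],[0,0,0,0,0,0,-8.5],[0,0,0,0,0,0,-8.5],[0,0,0,0,0,0,-3.6],[0,0.9,4,0,0,0,0],[0,0.9,4,0,0,0,0],[0,0.9,4,0,0,0,0],[0,0.9,4,0,0,0,0],[0,0.9,4,0,0,0,0],[0,1,4,0,0,0,0],[0,1,4.3,0,0,0,0],[0,0,0,0,0,0,0],[0,0,0,0,0,0,0]]}}

```text
time_s: 23.35
position: [0.5951, 0.2665, 0.244]
tcp_rot: [[-0.749, 0.662, -0.005], [0.662, 0.749, -0.001], [0.003, -0.004, -1.0]]
contact_force: [0.6, -0.6, -0.1]
width: 0.005
```

Run:
```python
from bench import robot
import numpy as np
s=robot.read_state();print(s["time_s"],s["position"],s["tcp_rot"])
O=np.array([431,230.3]); a=np.radians(83.8); Y=np.array([np.cos(a),np.sin(a)]); Xj=np.array([Y[1],-Y[0]])
p=np.array(s["position"][:2])*1000-O; j=np.array([p@Xj,p@Y]); r=j-[134,-49.3]; print(j,"r",np.hypot(*r),"ang",np.degrees(np.arctan2(r[1],r[0])))
t=np.radians(54.8); print("along",r@[np.cos(t),np.sin(t)],"off",r@[-np.sin(t),np.cos(t)])
```

```text
23.35 [0.59514729 0.26652959 0.24401906] [[-0.74913432  0.66240081 -0.00478903]
 [ 0.66241292  0.74913751 -0.00145419]
 [ 0.00262438 -0.0042617  -0.99998748]]
[159.27441587  53.74547903] r 106.09979664033534 ang 76.21886970444265
along 98.77207757038194 off 38.74588416272064
```

Request:
{"fn": "servo_tool", "kwargs": {"steps": [[0,0,0,4,0,0,0],[0,0,0,4,0,0,0],[0,0,0,3,0,0,0],[0,0,0,1.6,0,0,0],[0,0,0,0,0,0,0],[0,-0.5,0,0,0,0,0],[0,-0.5,0,0,0,0,0],[0,-0.3,0,0,0,0,0],[0,-0.2,0,0,0,0,0],[0,-0.2,0,0,0,0,0],[0,0,0,0,0,0,0]]}}

```text
time_s: 24.45
position: [0.6095, 0.2547, 0.1214]
tcp_rot: [[-0.748, 0.664, 0.001], [0.664, 0.748, 0.0], [-0.001, 0.001, -1.0]]
contact_force: [0.0, -0.2, 0.7]
width: 0.004
```

Request:
{"fn": "servo_tool", "kwargs": {"steps": [[0,-0.35,0.07,0,0,0,2],[0,-0.35,0.07,0,0,0,2],[0,-0.35,0.07,0,0,0,2],[0,-0.35,0.07,0,0,0,2],[0,-0.35,0.07,0,0,0,2],[0,0,0,0,0,0,0]]}}

```text
time_s: 25.05
position: [0.6238, 0.2445, 0.1208]
tcp_rot: [[-0.621, 0.784, -0.0], [0.784, 0.621, -0.0], [-0.0, -0.0, -1.0]]
contact_force: [-0.6, 1.0, -0.5]
width: -0.001
```

Request:
{"fn": "servo_tool", "kwargs": {"steps": [[0,-0.44,0.09,0,0,0,2.5],[0,-0.44,0.09,0,0,0,2.5],[0,-0.44,0.09,0,0,0,2.5],[0,-0.44,0.09,0,0,0,2.5],[0,-0.44,0.09,0,0,0,2.5],[0,-0.44,0.09,0,0,0,2.5],[0,-0.44,0.09,0,0,0,2.5],[0,-0.44,0.09,0,0,0,2.5],[0,0,0,0,0,0,0]]}}

```text
time_s: 25.95
position: [0.6473, 0.2175, 0.1208]
tcp_rot: [[-0.316, 0.949, -0.0], [0.949, 0.316, -0.0], [-0.0, -0.0, -1.0]]
contact_force: [0.4, 0.5, 0.6]
width: -0.001
```

```bash
python3 post.py t7
```

```text
26.0 [0.64725684 0.21772423 0.12077156] [0.35484298 0.19976588 0.57448254]
1734 0.11469894288106876 [470. 129.] [145.   99.8] 83.7303237915039
jig centre [ 49.5 -96.7]
corners jig [[-0.5, -169.1], [99.3, -169.2], [99.5, -24.3], [-0.3, -24.2]]
```

View pics/t7.png

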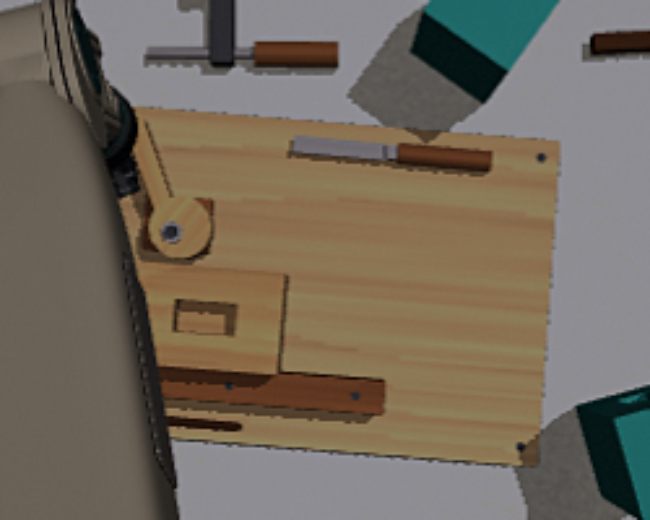

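Request:
{"fn": "servo_tool", "kwargs": {"steps": [[0,-0.35,0.07,0,0,0,2],[0,-0.35,0.07,0,0,0,2],[0,-0.35,0.07,0,0,0,2],[0,-0.35,0.07,0,0,0,2],[0,-0.35,0.07,0,0,0,2]]}}

```text
time_s: 26.5
position: [0.6551, 0.2014, 0.1208]
tcp_rot: [[-0.144, 0.99, -0.0], [0.99, 0.144, 0.0], [0.0, -0.0, -1.0]]
contact_force: [-1.5, 1.1, 0.1]
width: 0.0
```

Request:
{"fn": "servo_tool", "kwargs": {"steps": [[0,-0.175,0.04,0,0,0,1],[0,-0.175,0.04,0,0,0,1],[0,-0.175,0.04,0,0,0,1],[0,-0.175,0.04,0,0,0,1],[0,-0.175,0.04,0,0,0,1]]}}

```text
time_s: 27.0
position: [0.6581, 0.1932, 0.121]
tcp_rot: [[-0.058, 0.998, 0.0], [0.998, 0.058, 0.0], [0.0, 0.0, -1.0]]
contact_force: [-0.8, 1.1, -0.2]
width: -0.004
```

Request:
{"fn": "servo_tool", "kwargs": {"steps": [[0,-0.175,0.04,0,0,0,1],[0,-0.175,0.04,0,0,0,1],[0,-0.175,0.04,0,0,0,1],[0,-0.175,0.04,0,0,0,1],[0,-0.175,0.04,0,0,0,1]]}}

```text
time_s: 27.5
position: [0.6604, 0.1844, 0.121]
tcp_rot: [[0.029, 1.0, 0.0], [1.0, -0.029, 0.0], [0.0, 0.0, -1.0]]
contact_force: [0.1, 0.8, 0.8]
width: -0.002
```

Request:
{"fn": "servo_tool", "kwargs": {"steps": [[0,-0.175,0.04,0,0,0,1],[0,-0.175,0.04,0,0,0,1],[0,-0.175,0.04,0,0,0,1]]}}

```text
time_s: 27.8
position: [0.6613, 0.1791, 0.1209]
tcp_rot: [[0.081, 0.997, 0.0], [0.997, -0.081, 0.0], [0.0, 0.0, -1.0]]
contact_force: [-0.0, 0.9, -0.4]
width: 0.004
```

Request:
{"fn": "servo_tool", "kwargs": {"steps": [[0,-0.175,0.04,0,0,0,1],[0,-0.175,0.04,0,0,0,1],[0,-0.175,0.04,0,0,0,1]]}}

```text
time_s: 28.1
position: [0.662, 0.1738, 0.1209]
tcp_rot: [[0.133, 0.991, 0.0], [0.991, -0.133, 0.0], [0.0, 0.0, -1.0]]
contact_force: [-0.9, 0.8, 0.0]
width: -0.0
```

Request:
{"fn": "servo_tool", "kwargs": {"steps": [[0,-0.175,0.04,0,0,0,1],[0,-0.175,0.04,0,0,0,1],[0,-0.175,0.04,0,0,0,1]]}}

```text
time_s: 28.4
position: [0.6623, 0.1684, 0.1209]
tcp_rot: [[0.185, 0.983, -0.0], [0.983, -0.185, 0.0], [0.0, -0.0, -1.0]]
contact_force: [-0.8, 1.6, -0.4]
width: -0.001
```

Request:
{"fn": "servo_tool", "kwargs": {"steps": [[0,-0.175,0.04,0,0,0,1],[0,-0.175,0.04,0,0,0,1]]}}

```text
time_s: 28.6
position: [0.6624, 0.1648, 0.1209]
tcp_rot: [[0.219, 0.976, -0.0], [0.976, -0.219, -0.0], [-0.0, -0.0, -1.0]]
contact_force: [0.5, 0.6, 0.5]
width: 0.0
```

Request:
{"fn": "servo_tool", "kwargs": {"steps": [[0,-0.175,0.04,0,0,0,1],[0,-0.175,0.04,0,0,0,1]]}}

```text
time_s: 28.8
position: [0.6624, 0.1612, 0.1209]
tcp_rot: [[0.253, 0.967, 0.0], [0.967, -0.253, 0.0], [0.0, 0.0, -1.0]]
contact_force: [-0.5, 0.9, -0.2]
width: 0.001
```

Request:
{"fn": "servo_tool", "kwargs": {"steps": [[0,-0.175,0.04,0,0,0,1],[0,-0.175,0.04,0,0,0,1]]}}

```text
time_s: 29.0
position: [0.6623, 0.1576, 0.1209]
tcp_rot: [[0.287, 0.958, -0.0], [0.958, -0.287, -0.0], [-0.0, -0.0, -1.0]]
contact_force: [0.3, 0.8, 1.0]
width: -0.002
```

Request:
{"fn": "servo_tool", "kwargs": {"steps": [[0,-0.175,0.04,0,0,0,1],[0,-0.175,0.04,0,0,0,1]]}}

```text
time_s: 29.2
position: [0.662, 0.1541, 0.1209]
tcp_rot: [[0.32, 0.947, 0.0], [0.947, -0.32, 0.0], [0.0, 0.0, -1.0]]
contact_force: [-0.4, 0.8, -1.2]
width: -0.0
```

Request:
{"fn": "servo_tool", "kwargs": {"steps": [[0,-0.175,0.04,0,0,0,1],[0,-0.175,0.04,0,0,0,1]]}}

```text
time_s: 29.4
position: [0.6616, 0.1505, 0.1209]
tcp_rot: [[0.353, 0.936, 0.0], [0.936, -0.353, 0.0], [0.0, 0.0, -1.0]]
contact_force: [-0.4, 0.1, 0.6]
width: 0.002
```

Request:
{"fn": "servo_tool", "kwargs": {"steps": [[0,-0.175,0.04,0,0,0,1],[0,-0.175,0.04,0,0,0,1]]}}

```text
time_s: 29.6
position: [0.6611, 0.147, 0.1209]
tcp_rot: [[0.385, 0.923, -0.0], [0.923, -0.385, 0.0], [-0.0, -0.0, -1.0]]
contact_force: [-0.1, 0.5, 0.4]
width: 0.003
```

Request:
{"fn": "servo_tool", "kwargs": {"steps": [[0,-0.175,0.04,0,0,0,1],[0,-0.175,0.04,0,0,0,1]]}}

```text
time_s: 29.8
position: [0.6605, 0.1434, 0.1209]
tcp_rot: [[0.417, 0.909, 0.0], [0.909, -0.417, -0.0], [0.0, 0.0, -1.0]]
contact_force: [-1.1, 1.2, 0.0]
width: 0.003
```

Request:
{"fn": "servo_tool", "kwargs": {"steps": [[0,-0.175,0.04,0,0,0,1],[0,-0.175,0.04,0,0,0,1]]}}

```text
time_s: 30.0
position: [0.6597, 0.1399, 0.1209]
tcp_rot: [[0.449, 0.894, 0.0], [0.894, -0.449, 0.0], [0.0, 0.0, -1.0]]
contact_force: [0.4, 1.3, 0.3]
width: -0.006
```

Request:
{"fn": "servo_tool", "kwargs": {"steps": [[0,-0.175,0.04,0,0,0,1],[0,-0.175,0.04,0,0,0,1]]}}

```text
time_s: 30.2
position: [0.6588, 0.1364, 0.121]
tcp_rot: [[0.48, 0.877, 0.0], [0.877, -0.48, 0.0], [0.0, 0.0, -1.0]]
contact_force: [-0.3, 1.0, -0.8]
width: -0.0
```

Request:
{"fn": "servo_tool", "kwargs": {"steps": [[0,-0.175,0.04,0,0,0,1],[0,-0.175,0.04,0,0,0,1]]}}

```text
time_s: 30.4
position: [0.6578, 0.133, 0.1209]
tcp_rot: [[0.51, 0.86, 0.0], [0.86, -0.51, -0.0], [0.0, 0.0, -1.0]]
contact_force: [-0.0, 1.6, 0.6]
width: 0.002
```

Request:
{"fn": "servo_tool", "kwargs": {"steps": [[0,-0.175,0.04,0,0,0,1],[0,-0.175,0.04,0,0,0,1]]}}

```text
time_s: 30.6
position: [0.6569, 0.13, 0.1209]
tcp_rot: [[0.54, 0.842, 0.001], [0.842, -0.54, 0.001], [0.001, -0.0, -1.0]]
contact_force: [0.9, 2.3, -1.1]
width: 0.0
```

```bash
python3 post.py t8 | tail -2
```

```text
jig centre [  49.6 -150.1]
corners jig [[0.0, -169.1], [99.1, -169.4], [99.2, -131.2], [0.1, -130.9]]
```

View pics/t8.png

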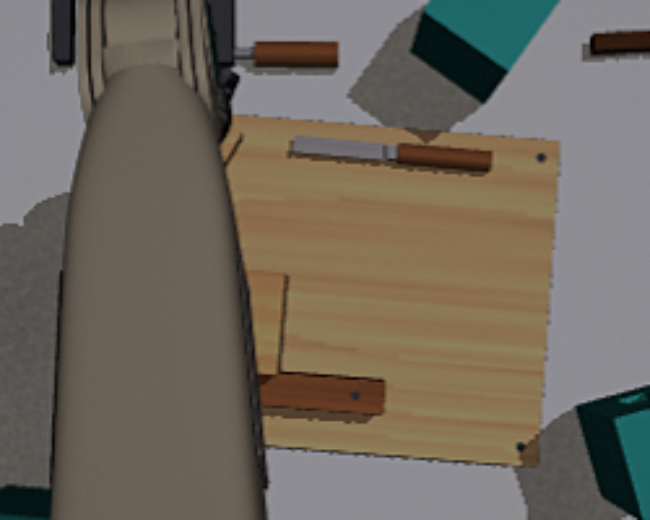

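Request:
{"fn": "servo_tool", "kwargs": {"steps": [[0,-0.09,0.02,0,0,0,0.5],[0,0,0,0,0,0,0]]}}

```text
time_s: 30.85
position: [0.6567, 0.1293, 0.1209]
tcp_rot: [[0.546, 0.838, 0.001], [0.838, -0.546, 0.001], [0.001, -0.0, -1.0]]
contact_force: [1.5, 3.5, -2.8]
width: -0.001
```

Request:
{"fn": "servo_tool", "kwargs": {"steps": [[0,-0.06,0.01,0,0,0,0.3],[0,0,0,0,0,0,0]]}}

```text
time_s: 31.05
position: [0.6565, 0.1288, 0.1209]
tcp_rot: [[0.55, 0.835, 0.001], [0.835, -0.55, 0.001], [0.002, 0.0, -1.0]]
contact_force: [2.5, 4.8, -2.5]
width: -0.0
```

Request:
{"fn": "servo_tool", "kwargs": {"steps": [[0,-0.06,0.01,0,0,0,0.3],[0,0,0,0,0,0,0]]}}

```text
time_s: 31.25
position: [0.6565, 0.1286, 0.1209]
tcp_rot: [[0.554, 0.832, 0.001], [0.832, -0.554, 0.002], [0.002, -0.0, -1.0]]
contact_force: [3.2, 6.1, -2.2]
width: -0.001
```

Request:
{"fn": "servo_tool", "kwargs": {"steps": [[0,-0.06,0.01,0,0,0,0.3],[0,0,0,0,0,0,0]]}}

```text
time_s: 31.45
position: [0.6563, 0.1281, 0.1209]
tcp_rot: [[0.559, 0.829, 0.002], [0.829, -0.559, 0.002], [0.003, -0.0, -1.0]]
contact_force: [3.7, 5.1, -2.4]
width: 0.002
```

Request:
{"fn": "servo_tool", "kwargs": {"steps": [[0,-0.07,0.01,0,0,0,0.3],[0,0,0,0,0,0,0],[0,0,0,0,0,0,0]]}}

```text
time_s: 31.75
position: [0.6563, 0.1278, 0.1209]
tcp_rot: [[0.563, 0.827, 0.002], [0.827, -0.563, 0.003], [0.004, -0.0, -1.0]]
contact_force: [3.1, 7.1, -3.9]
width: 0.001
```

Request:
{"fn": "servo_tool", "kwargs": {"steps": [[0,-0.04,0.01,0,0,0,0.2],[0,0,0,0,0,0,0],[0,0,0,0,0,0,0]]}}

```text
time_s: 32.05
position: [0.6563, 0.1276, 0.121]
tcp_rot: [[0.565, 0.825, 0.002], [0.825, -0.565, 0.004], [0.004, -0.0, -1.0]]
contact_force: [2.9, 7.5, -3.8]
width: 0.001
```

Request:
{"fn": "servo_tool", "kwargs": {"steps": [[0,-0.06,0.01,0,0,0,0.2],[0,0,0,0,0,0,0],[0,0,0,0,0,0,0]]}}

```text
time_s: 32.35
position: [0.6561, 0.1272, 0.121]
tcp_rot: [[0.568, 0.823, 0.003], [0.823, -0.568, 0.004], [0.005, -0.0, -1.0]]
contact_force: [4.0, 7.4, -4.1]
width: 0.001
```

Request:
{"fn": "servo_tool", "kwargs": {"steps": [[0,0.2,0,0,0,0,0],[0,1,0,0,0,0,0],[0,2,0,0,0,0,0],[0,0,0,-3,0,0,0],[0,0,0,-4,0,0,0],[0,0,0,-4,0,0,0],[0,4,0,-2,0,0,0],[0,4,0,0,0,0,0],[0,4,0,0,0,0,0],[0,0,0,0,0,0,0],[0,0,0,0,0,0,0],[0,0,0,0,0,0,0]]}}

```text
time_s: 33.55
position: [0.7409, 0.2496, 0.2505]
tcp_rot: [[0.57, 0.822, -0.001], [0.822, -0.57, -0.002], [-0.002, -0.0, -1.0]]
contact_force: [-0.1, 0.0, -0.0]
width: 0.001
```

```bash
python3 post.py t9
```

```text
33.6 [0.74089145 0.2494013  0.25078919] [ 0.53940554  0.69945206 -0.32719662]
2181 0.11481143632115476 [471. 141.] [170.   99.9] 83.68574523925781
jig centre [ 49.4 -84.2]
corners jig [[-0.7, -169.1], [99.2, -169.3], [99.5, 0.7], [-0.3, 0.9]]
```

View pics/t9.png

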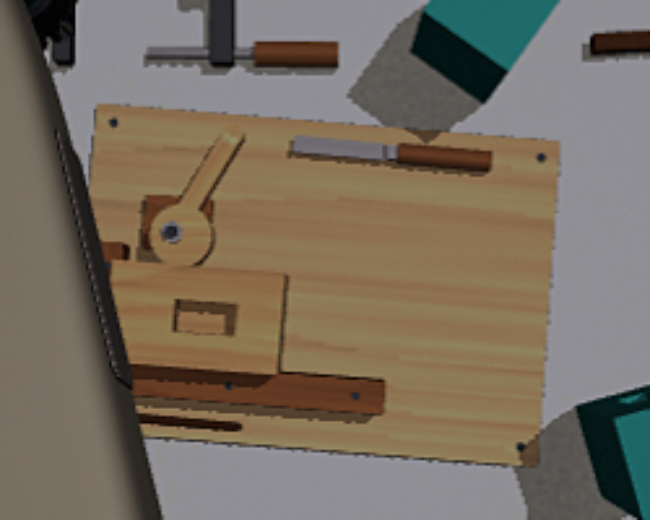

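```bash
python3 -c "
from bench import sign_off; print(sign_off())"
```

```text
the job is handed in; nothing more can be done
None
```

The post is tipped, home and clamped, and I handed the job in at about 33.6 s of the 72 s allowed. No verdict came back, so what follows is my own measurement.

**What I did:**
- I tipped the post with the finger tips about 148 mm above its foot. Readings during the tipping showed no more than about 5 N, and it came to rest mortise up.
- I pushed it sideways flat onto the fence at about 7 N.
- I slid it slowly to the end stop and quit pushing at about 10 N.
- I swung the lever clockwise about 80° from where it started. I felt the bite, pressed to about 8.4 N square to the lever at about 100 mm out, then backed off and lifted clear.

**Last checks (top camera, after letting go):**
- **Post position:** its middle is at x 49.4 mm, y -84.2 mm in the jig frame, about 0.1° off the fence line, with its top face at the right height.
- **Small mismatch:** the leading end reads 0.7 to 0.9 mm past the stop face. That is within the roughly 2 mm camera calibration, and no check failed.
- **Cam:** the last picture shows the disc against the post and the lever staying where I left it. I could not measure the force of the cam on the post directly; I judged it only from the push on the lever.
- **Robot and bystanders:** the arm is clear and reads about 1 N or less. The chisel and pencil look unmoved in the last picture. I did not measure the bystanders, and the arm hid part of the view.

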